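# Free the fuse carton jammed crooked in its bench holder

### The job

The white and red fuse carton is jammed crooked in the blue bench holder: its rear end rides up on the step and its front top corner is caught under the lip. Ease the raised end off the step so that the carton drops flat on the holder's floor and its corners come free, then lift it straight out and stand it, on the same narrow side as in the holder, in the open brown cardboard bin. Leave the other things on the table where they are.

Things in the scene. Friction and masses are not known exactly. Their poses are not given: they have to be found in the camera images.
- fuse_box_center (a point): Centre of the fuse carton: closed white and red box, 120 x 85 x 38 mm, flat faces, 0.2 kg. Its y runs along the 120 mm (to its raised rear end), x along the 85 mm (upward once it lies flat in the holder), z across the 38 mm thickness, where it is grasped. It starts on its narrow 120 x 38 mm side in the holder's slot, its rear end raised by about 20 degrees.
- fuse_box: The same carton; origin in the middle of one of its large faces (19 mm from the centre, same axes). At the start its front bottom edge is on the slot floor, its underside rests on the step's edge with 6 mm overlap, and its front top edge is 14 mm from the lip wall, 7 mm under the lip: pulled straight up it catches after some 10 mm. Only friction holds it (mu about 0.6).
- holder: Blue steel holder fixed to the table, 214 mm long, 68 wide, 98 high. Origin on the table under its middle; x from its front (lip wall, inner face at x = -103 mm) to its rear, z up. Slot floor 4 mm above the table, x = -103 to +47 mm, between side rails 43 mm apart and 28 mm high. Nothing stands above the rails except the lip wall.
- holder_step (a point): Middle of the step's upper edge, at holder x = +47 mm, 43 mm above the table; axes as the holder's. Behind it a flat empty deck, 64 mm wide, 60 mm long. The carton's raised end face overhangs the deck's edge by about 6 mm and can be pushed to the front from there with 1 to 3 N; after 6 to 9 mm of travel it is off the step and drops flat once the finger backs off (a pressing finger can hold it up).
- holder_lip (a point): Middle of the free edge of the lip that reaches 21 mm inward from the top of the lip wall; at holder x = -82 mm, underside 94 mm above the table. The flat carton passes it only if its front end is behind this edge, that is if its centre lies at holder x = -22 to -13 mm (-13: rear end against the step). Pushed farther forward it is under the lip again and must be drawn back.
- bin: Empty open brown cardboard bin, fixed, outside 145 x 168 mm (x, y), walls 4 mm thick and 70 mm high. Origin on the table near the middle of its underside; inner floor (padded) 34 mm above the table; inside x from -70 to +68 mm and y from -82 to +79 mm of the origin.
- nail_tin: Bystander: blue round tin full of nails, 120 mm wide, 93 mm high. Origin at the middle of its underside.
- masking_tape: Bystander: roll of cream masking tape lying flat, 96 mm wide, 25 mm high. Origin at the middle of its underside.
- glue_bottle: Bystander: white glue bottle with an orange nozzle, 46 mm wide, 129 mm high, standing. Origin at the middle of its underside.
- screwdriver: Bystander: red screwdriver lying across the table behind the work, 211 mm long (its y), 27 mm thick. Origin under its middle.
- level: Bystander: red torpedo level lying on its long edge, 230 mm long (its y), 23 mm wide, 41 mm high. Origin under its middle.

How it is judged:
By the outcome, as a careful person would: the job done as asked, in the order asked, and still so for the second after the job is handed in, with the robot touching nothing.
It also fails if it takes over 51 s, if anything falls off the work surface, if the arm or the gripper's body presses on something with over 40 N, if the wrist force passes 120 N, or if a joint passes its speed limit or range.

### The arm

A 7-joint arm with a two-finger parallel gripper is mounted at the origin on a cart in front of the work surface, level with it; the furniture and walls round the work are solid. World frame = base frame: x ahead of the robot, y to its left, z up, the work surface at z = 0. Lengths are in m, angles in rad, forces in N, time in s.
With the tool pointing down it reaches from about 0.4 to 0.9 m from the base axis. Payload 5.5 kg.
Tool frame: the origin (TCP) lies on the centre line of the jaws, within the pads' length; the fingertips stand 25 mm ahead of it and the grasp point (between the pads) lies 6 mm ahead of it; z points along the fingers, y is the line along which they close (so a half turn about z gives the same grasp; the last joint's range is limited). The gripper opens to 92 mm and grips with 3 to 60 N. Pads are 19 mm wide; open, the fingers measure 130 mm over their backs; the gripper's body (75 mm by 190 mm) begins 47 mm behind the grasp point.
Start: joints at [-0.938, 0.501, -0.427, 1.55, 0.221, 1.138, -0.21], TCP at [0.235, 0.606, 0.252] pointing down, gripper open.
Joint ranges: [-2.88, 2.88], [-0.31, 2.03], [-1.54, 1.56], [0.2, 2.42], [-1.41, 4.55], [0.19, 2.02], [-2.57, 2.57]. Speed limits (rad/s): [2.57, 2.57, 3.14, 3.14, 3.14, 3.14, 3.14].

### API

Orientations are given as a unit quaternion [w, x, y, z].
In Python, from station import monitor, cams, finish_job gives the robot as it stands.
- The arm moves only by the tool apply_moves, never from a script. Its argument "rows" is a list of rows, each an object with "linear": the shift along the tool's x, y, z in m, a list of three; "twist": the turn, a rotation vector about the tool's x, y, z in degrees, a list of three; "grip": the closure, from 0 (fully open) to 1 (shut). A call has 1 to 8 rows; each row shifts and turns the commanded pose from where the row before left it, along the tool's axes as they then stand; what a row does not reach is not made up. A row lasts 1/12 s, in which the tool goes at most 41.7 mm and 7.16 degrees, less where a joint would pass 70% of its speed; a pose out of reach is approached as far as the arm can. A call is refused whole if a number of a shift passes 0.0417 or a number of a turn 7.16, either way. A call with a gripper value outside its range is refused whole. The fingers move at their own pace and stop on an object; the grip force is fixed at half the most. Time passes only in rows, so rows that do not move let the fingers close. It gives the time, the measured TCP pose, the force, the opening and the grip force at its end, in the units of the state.
- monitor.read_state(): the state, without advancing time (a new reading comes with each control period).
- cams.read_camera(name): name is "scene" or "top" or "wrist"; returns (picture, depth): 420x560x3 uint8, blue, green, red; 420x560 float32, m along the optical axis (not along the pixel's ray), 0 where there is no reading.
- cams.get_calibration(name): a dict with "intrinsics" (3x3 intrinsics, pixels), "k1" (the pictures are not rectified: a ray, as slopes to the right and down, at radius r is drawn at 1 + k1 r^2 times it, then the intrinsics apply), "R" (3x3) and "t" (3): a world point X has camera coordinates R X + t; the wrist camera has in their place "hand_eye" (4x4, takes a point from camera to tool coordinates, whose origin is the TCP and whose axes are the flange's). Camera axes: x right, y down, z forward; pixel columns grow to the right and rows downward; lengths in m; the calibration is good to about 2 mm. A picture is of the moment at which its call begins: read the wrist's pose just before it. get_calibration takes no time and is no camera call.
- finish_job(): hands the job in; it is judged then, once.
The state is a dict: "time_s": time; "qpos": joint angles; "joint_vel": joint speeds; "joint_torque": joint torques, N m; "position": TCP position; "orientation": TCP orientation; "ft_force": force on the tool from outside, world axes, zero at the start; "wrist_torque": the same for the moment, N m; "finger_gap": finger opening in m; "gripper_force": force on a finger pad.
Only numpy, scipy, OpenCV 4.12 (cv2) and the standard library are available. Lean on these libraries where they do the work, as an engineer would, in place of code of your own. Each camera call takes 0.05 s, during which the arm holds its last target. There are 200 camera calls.

## Working session

There is one attempt and no reset: what is moved stays moved. The work goes in short steps, Python scripts to look and compute and a tool call to move; the robot and the scene stay as the last step left them, time stands still between calls to the robot, and variables do not carry over. Pictures are saved under pics/ and viewed, at most 10 in all, crops included, and the job is handed in when it is done.

Besides the shell and the picture viewer there is one more tool, called after "Emit:" as name([rows], argument=value, ...), one row to a line, values as JSON. apply_moves: Moves the arm, as the interface text tells. Its arguments: {"type":"object","properties":{"rows":{"type":"array"}},"required":["rows"]}

```bash
mkdir -p pics; ls
cat > h.py <<'E'
import numpy as np, cv2
from station import monitor, cams, finish_job
from scipy.spatial.transform import Rotation as R
def pose():
    s=monitor.read_state(); q=s['orientation']
    return np.array(s['position']), R.from_quat([q[1],q[2],q[3],q[0]]).as_matrix()
def cloud(name):
    p,Rm=pose(); im,d=cams.read_camera(name); c=cams.get_calibration(name)
    K=np.array(c['intrinsics']); v,u=np.mgrid[:420,:560]
    uv=np.stack([u,v],-1).reshape(-1,1,2).astype(float)
    n=cv2.undistortPoints(uv,K,np.array([c['k1'],0,0,0.])).reshape(420,560,2)
    X=np.dstack([n[...,0]*d,n[...,1]*d,d])
    if 'hand_eye' in c:
        H=np.array(c['hand_eye']); W=(X@H[:3,:3].T+H[:3,3])@Rm.T+p
    else: W=(X-np.array(c['t']))@np.array(c['R'])
    W[d==0]=np.nan
    return im,W
E
python3 - <<'E'
from h import *
s=monitor.read_state(); print(s['time_s'],s['position'],s['orientation'],s['finger_gap'])
for n in('scene','top'):
    im,W=cloud(n); cv2.imwrite(f'pics/{n}0.png',im); np.save(n+'0.npy',W)
E
```

```text
pics
0.0 [0.2347279  0.60541594 0.25067454] [-2.19564651e-04  1.83834950e-01  9.82956624e-01 -9.68121047e-04] 0.09162049555502721
```

View pics/scene0.png

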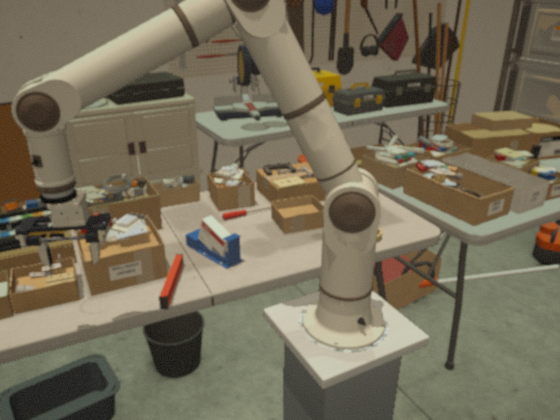

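View pics/top0.png

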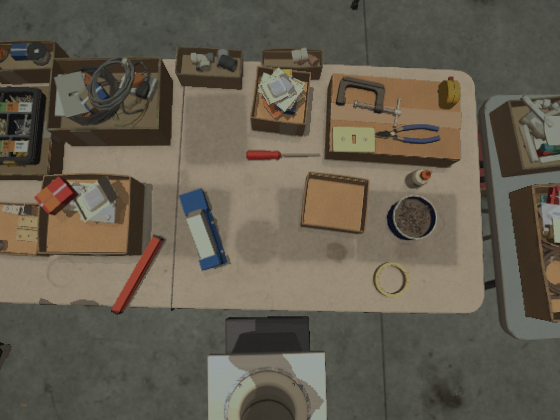

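The scene view shows the blue holder at about (215,243) with the carton's far-left end raised. In the top view the holder runs from (192,195), the deck end, to (212,265), the lip end. The bin is at (336,203), and the arm is clear of the holder.

Run:
```python
from h import *
im=cv2.imread('pics/top0.png'); W=np.load('top0.npy')
hsv=cv2.cvtColor(im,cv2.COLOR_BGR2HSV)
np.set_printoptions(precision=4,suppress=True)
print('table z',np.nanmedian(W[270:290,280:340,2]), W[400,260],W[310,30])
roi=np.zeros(im.shape[:2],bool); roi[180:280,170:235]=1
blue=roi&(hsv[...,0]>100)&(hsv[...,0]<125)&(hsv[...,1]>120)
P=W[blue]; P=P[~np.isnan(P[:,2])]; print(len(P),np.histogram(P[:,2],bins=np.arange(-.02,.14,.01)))
for lo,hi in((.035,.052),(.085,.115)):
    Q=P[(P[:,2]>lo)&(P[:,2]<hi)]; print(lo,len(Q),np.median(Q[:,2]),cv2.minAreaRect(Q[:,:2].astype(np.float32)), cv2.boxPoints(cv2.minAreaRect(Q[:,:2].astype(np.float32))))
al=P[P[:,2]>.02]; r=cv2.minAreaRect(al[:,:2].astype(np.float32)); print('all',r,cv2.boxPoints(r))
B=roi&~blue&(W[...,2]>.06); Q=W[B]; print('carton',len(Q),Q[:,2].min(),Q[:,2].max()); r=cv2.minAreaRect(Q[:,:2].astype(np.float32)); print(r,cv2.boxPoints(r))
b=np.zeros_like(roi); b[165:240,295:375]=1; Q=W[b&(W[...,2]>.055)]; r=cv2.minAreaRect(Q[:,:2].astype(np.float32)); print('bin',r,cv2.boxPoints(r),np.median(Q[:,2]),W[203,336])
cv2.imwrite('pics/c.png',cv2.resize(im[175:285,160:250],None,fx=5,fy=5,interpolation=cv2.INTER_CUBIC))
```

```text
table z 0.00024162816411697167 [0.0646 0.015  0.1158] [ 0.2088  1.0697 -0.7088]
912 (array([  0,   1, 169,  24,  60,  44, 419,   9,   1,   0,   1, 148,  36,
         0,   0]), array([-0.02, -0.01,  0.  ,  0.01,  0.02,  0.03,  0.04,  0.05,  0.06,
        0.07,  0.08,  0.09,  0.1 ,  0.11,  0.12,  0.13]))
0.035 440 0.04341981834073666 ((0.4898781478404999, 0.1665043979883194), (0.2111348956823349, 0.06139598786830902), 17.797794342041016) [[0.38   0.1635]
 [0.3987 0.105 ]
 [0.5998 0.1695]
 [0.581  0.228 ]]
0.085 184 0.09841119941224444 ((0.39830490946769714, 0.13793082535266876), (0.02538212202489376, 0.04634607210755348), 19.365398406982422) [[0.3786 0.1556]
 [0.394  0.1119]
 [0.418  0.1203]
 [0.4026 0.164 ]]
all ((0.48834171891212463, 0.1662409007549286), (0.2143024355173111, 0.06140979751944542), 17.566417694091797) [[0.3769 0.1632]
 [0.3955 0.1046]
 [0.5998 0.1693]
 [0.5812 0.2279]]
carton 844 0.06011202462251742 0.12801483218355658
((0.4615050256252289, 0.16101735830307007), (0.15502791106700897, 0.04517064243555069), 17.807395935058594) [[0.3808 0.1588]
 [0.3946 0.1158]
 [0.5422 0.1632]
 [0.5284 0.2062]]
bin ((0.556006669998169, -0.1934543251991272), (0.17528817057609558, 0.14765192568302155), 81.34378051757812) [[ 0.4698 -0.269 ]
 [ 0.6158 -0.2912]
 [ 0.6422 -0.1179]
 [ 0.4962 -0.0957]] 0.06577596627897432 [ 0.5542 -0.2011  0.0314]
```

View pics/c.png

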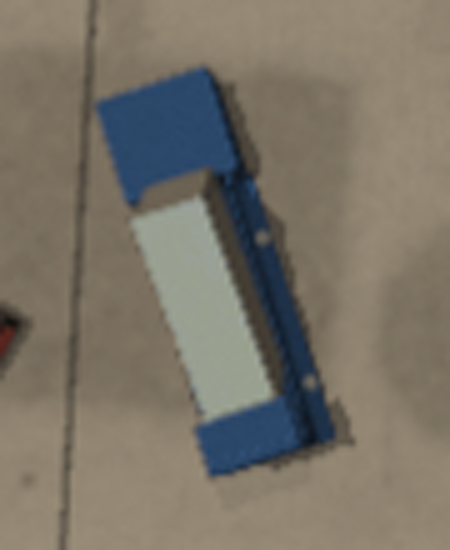

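The crop shows the deck at the top, with its edge at crop (185,195). The white top of the carton runs from crop (170,210) to (235,415), and the lip end is at crop (250,435). Next I'll move the wrist camera above the holder to refine these positions.

```bash
cat >> h.py <<'E'
def plan(pt,Rt,n,start=None):
    from scipy.spatial.transform import Slerp
    p,Rm=pose() if start is None else start
    sl=Slerp([0,1],R.from_matrix([Rm,Rt])); A=R.from_matrix(Rm); c=p.copy()
    for i in range(1,n+1):
        B=sl(i/n); q=p+(pt-p)*i/n
        lin=np.round(A.inv().apply(q-c),4); tw=np.round((A.inv()*B).as_rotvec(degrees=True),2)
        print(i,lin.tolist(),tw.tolist()); c=c+A.apply(lin); A=A*R.from_rotvec(tw,degrees=True)
def Rtool(yaw,tilt=0):
    # tool x toward the lip (-holder x), z down; tilt>0 leans body to the rear, tips forward
    a=np.radians(yaw); h=np.array([np.cos(a),np.sin(a),0]); y=np.array([-h[1],h[0],0])
    M=np.stack([-h,y,[0,0,-1.]],1)
    return M@R.from_rotvec([0,tilt,0],degrees=True).as_matrix()
E
python3 -c "
from h import *
plan(np.array([.5,.17,.36]),Rtool(17.7),14); print(Rtool(0,20)[:,2]); print(cams.get_calibration('wrist'))"
```

```text
1 [-0.0289, -0.0222, -0.0078] [-0.01, -0.0, -2.78]
2 [-0.0278, -0.0235, -0.0077] [-0.0, -0.01, -2.78]
3 [-0.0266, -0.0249, -0.0078] [-0.01, 0.0, -2.77]
4 [-0.0254, -0.0261, -0.0078] [-0.01, -0.0, -2.78]
5 [-0.0241, -0.0273, -0.0077] [-0.0, -0.0, -2.78]
6 [-0.0227, -0.0285, -0.0078] [-0.01, -0.01, -2.78]
7 [-0.0214, -0.0295, -0.0078] [-0.01, 0.0, -2.77]
8 [-0.0199, -0.0305, -0.0078] [-0.01, -0.0, -2.78]
9 [-0.0183, -0.0315, -0.0077] [-0.0, -0.0, -2.78]
10 [-0.0169, -0.0323, -0.0078] [-0.01, -0.01, -2.78]
11 [-0.0152, -0.0331, -0.0078] [-0.01, 0.0, -2.77]
12 [-0.0137, -0.0337, -0.0078] [-0.0, -0.0, -2.78]
13 [-0.0119, -0.0344, -0.0078] [-0.01, -0.0, -2.78]
14 [-0.0103, -0.035, -0.0078] [-0.01, -0.01, -2.78]
[-0.34202014  0.         -0.93969262]
{'intrinsics': array([[300.757029  ,   0.        , 277.45852477],
       [  0.        , 300.757029  , 208.05090248],
       [  0.        ,   0.        ,   1.        ]]), 'k1': -0.056785461040768676, 'hand_eye': array([[-4.64424788e-04, -9.67645995e-01, -2.52311339e-01,
         6.74195016e-02],
       [ 9.99999764e-01, -5.77022621e-04,  3.72273995e-04,
         4.02999091e-04],
       [-5.05818790e-04, -2.52311107e-01,  9.67646035e-01,
        -1.32674287e-01],
       [ 0.00000000e+00,  0.00000000e+00,  0.00000000e+00,
         1.00000000e+00]])}
```

Emit:
apply_moves([
  {"linear": [-0.0289, -0.0222, -0.0078], "twist": [0, 0, -2.78], "grip": 1},
  {"linear": [-0.0278, -0.0235, -0.0078], "twist": [0, 0, -2.78], "grip": 1},
  {"linear": [-0.0266, -0.0249, -0.0078], "twist": [0, 0, -2.78], "grip": 1},
  {"linear": [-0.0254, -0.0261, -0.0078], "twist": [0, 0, -2.78], "grip": 1},
  {"linear": [-0.0241, -0.0273, -0.0078], "twist": [0, 0, -2.78], "grip": 1},
  {"linear": [-0.0227, -0.0285, -0.0078], "twist": [0, 0, -2.78], "grip": 1},
  {"linear": [-0.0214, -0.0295, -0.0078], "twist": [0, 0, -2.78], "grip": 1},
  {"linear": [-0.02, -0.0305, -0.0078], "twist": [0, 0, -2.78], "grip": 1},
])

```text
time_s: 0.77
position: [0.387, 0.3553, 0.3142]
orientation: [-0.0, -0.01, 1.0, -0.0]
ft_force: [0.6, 1.1, -0.2]
finger_gap: 0.0429
gripper_force: 0.0
```

Emit:
apply_moves([
  {"linear": [-0.0183, -0.0315, -0.0078], "twist": [0, 0, -2.78], "grip": 1},
  {"linear": [-0.0169, -0.0323, -0.0078], "twist": [0, 0, -2.78], "grip": 1},
  {"linear": [-0.0152, -0.0331, -0.0078], "twist": [0, 0, -2.78], "grip": 1},
  {"linear": [-0.0137, -0.0337, -0.0078], "twist": [0, 0, -2.78], "grip": 1},
  {"linear": [-0.0119, -0.0344, -0.0078], "twist": [0, 0, -2.78], "grip": 1},
  {"linear": [-0.0103, -0.035, -0.0078], "twist": [0, 0, -2.78], "grip": 1},
  {"linear": [0, 0, 0], "twist": [0, 0, 0], "grip": 1},
  {"linear": [0, 0, 0], "twist": [0, 0, 0], "grip": 1},
])

```text
time_s: 1.43
position: [0.5015, 0.1678, 0.3608]
orientation: [0.0, -0.151, 0.989, -0.0]
ft_force: [-0.9, 0.7, -1.4]
finger_gap: 0.0005
gripper_force: 0.0
```

Run:
```python
from h import *
np.set_printoptions(precision=4,suppress=True)
print(pose(),monitor.read_state()['finger_gap'])
im,W=cloud('wrist'); cv2.imwrite('pics/w1.png',im); np.save('w1.npy',W)
hsv=cv2.cvtColor(im,cv2.COLOR_BGR2HSV)
near=(np.hypot(W[...,0]-.488,W[...,1]-.166)<.15)
blue=near&(hsv[...,0]>100)&(hsv[...,0]<125)&(hsv[...,1]>120)
P=W[blue]; print(len(P),np.histogram(P[:,2],bins=np.arange(-.02,.14,.01))[0])
for lo,hi in((.035,.052),(.085,.115),(.02,.12)):
    Q=P[(P[:,2]>lo)&(P[:,2]<hi)]
    r=cv2.minAreaRect(Q[:,:2].astype(np.float32)); print(lo,len(Q),np.median(Q[:,2]),r,cv2.boxPoints(r).tolist())
```

```text
(array([0.5015, 0.1678, 0.3608]), array([[-0.9543, -0.2989,  0.0001],
       [-0.2989,  0.9543, -0.0004],
       [ 0.    , -0.0005, -1.    ]])) 0.0004763988246930359
2769 [   0    0  588    7   56   18 1272    0    0    0    0  801    5    0
    0]
0.035 1282 0.04289028250960436 ((0.5642523169517517, 0.19117581844329834), (0.057040680199861526, 0.061462465673685074), 17.459712982177734) [[0.5278255343437195, 0.21193408966064453], [0.5462663769721985, 0.153303325176239], [0.6006790995597839, 0.17041754722595215], [0.5822382569313049, 0.22904831171035767]]
0.085 806 0.09773997216813071 ((0.40098142623901367, 0.13987569510936737), (0.02522004209458828, 0.04804641380906105), 17.506885528564453) [[0.3817288279533386, 0.15899281203746796], [0.39618217945098877, 0.11317186802625656], [0.4202340245246887, 0.12075857818126678], [0.4057806730270386, 0.16657951474189758]]
0.02 2152 0.04356742365968902 ((0.4904564619064331, 0.1668316274881363), (0.21242907643318176, 0.06122695654630661), 18.12122917175293) [[0.379988431930542, 0.1628909409046173], [0.39903175830841064, 0.10470080375671387], [0.6009244918823242, 0.17077231407165527], [0.5818811655044556, 0.22896245121955872]]
```

View pics/w1.png

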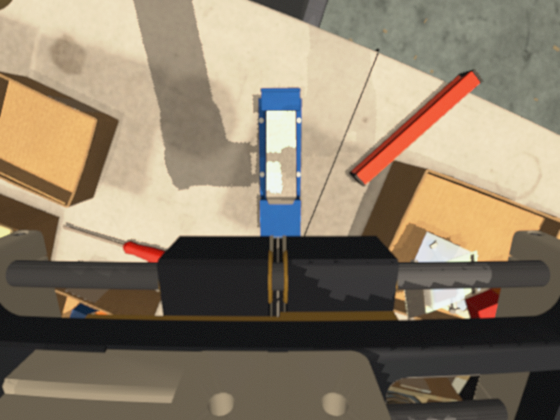

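The wrist view shows the holder upright in the image: lip end at (280,98), carton at (280,150), deck at (280,218). The closed fingers are at (278,275). I get a holder origin of about (0.4915, 0.1684) and a yaw of about 17.5°.

```bash
cat >> h.py <<'E'
YAW=17.5; HO=np.array([.4915,.1684,0]); _a=np.radians(YAW); HR=R.from_euler('z',_a).as_matrix()
def hol(x,y,z): return HO+HR@np.array([x,y,z])
def inh(p): return HR.T@(p-HO)
E
python3 - <<'E'
from h import *
Rt=Rtool(YAW,20); off=-.025*Rt[:,2]
a=hol(.075,0,.13)+off; b=hol(.075,0,.054)+off
plan(a,Rt,7); print(); plan(b,Rt,3,(a,Rt)); c=hol(.061,0,.054)+off; plan(c,Rt,2,(b,Rt)); print(inh(pose()[0]))
E
```

```text
1 [-0.0107, 0.0001, 0.0296] [0.0, 2.85, 0.01]
2 [-0.0121, 0.0002, 0.029] [0.0, 2.85, 0.02]
3 [-0.0136, 0.0001, 0.0283] [0.01, 2.85, 0.01]
4 [-0.015, 0.0002, 0.0277] [-0.0, 2.85, 0.02]
5 [-0.0163, 0.0001, 0.0269] [0.0, 2.85, 0.01]
6 [-0.0177, 0.0002, 0.026] [0.0, 2.86, 0.01]
7 [-0.0189, 0.0001, 0.0251] [0.01, 2.85, 0.02]

1 [-0.0087, 0.0, 0.0238] [0.0, 0.0, -0.0]
2 [-0.0086, -0.0, 0.0238] [0.0, 0.0, 0.0]
3 [-0.0087, 0.0, 0.0238] [0.0, 0.0, 0.0]
1 [0.0066, -0.0, 0.0024] [0.0, 0.0, -0.0]
2 [0.0066, -0.0, 0.0024] [0.0, 0.0, 0.0]
[ 0.0088307  -0.00116856  0.36054081]
```

Emit:
apply_moves([
  {"linear": [-0.0107, 0.0001, 0.0296], "twist": [0, 2.85, 0], "grip": 1},
  {"linear": [-0.0121, 0.0002, 0.029], "twist": [0, 2.85, 0], "grip": 1},
  {"linear": [-0.0136, 0.0002, 0.0283], "twist": [0, 2.85, 0], "grip": 1},
  {"linear": [-0.015, 0.0002, 0.0277], "twist": [0, 2.85, 0], "grip": 1},
  {"linear": [-0.0163, 0.0002, 0.0269], "twist": [0, 2.85, 0], "grip": 1},
  {"linear": [-0.0177, 0.0002, 0.026], "twist": [0, 2.86, 0], "grip": 1},
  {"linear": [-0.0189, 0.0001, 0.0251], "twist": [0, 2.85, 0], "grip": 1},
  {"linear": [0, 0, 0], "twist": [0, 0, 0], "grip": 1},
])

```text
time_s: 2.15
position: [0.5664, 0.1954, 0.1406]
orientation: [-0.181, -0.153, 0.971, -0.028]
ft_force: [-3.2, -1.7, -2.9]
finger_gap: 0.0006
gripper_force: 0.0
```

Emit:
apply_moves([
  {"linear": [-0.0087, 0, 0.0238], "twist": [0, 0, 0], "grip": 1},
  {"linear": [-0.0087, 0, 0.0238], "twist": [0, 0, 0], "grip": 1},
  {"linear": [-0.0043, 0, 0.0119], "twist": [0, 0, 0], "grip": 1},
  {"linear": [0, 0, 0], "twist": [0, 0, 0], "grip": 1},
])

```text
time_s: 2.48
position: [0.5684, 0.1951, 0.0882]
orientation: [-0.174, -0.153, 0.972, -0.027]
ft_force: [-1.5, 0.2, 0.2]
finger_gap: 0.0001
gripper_force: 0.0
```

Run:
```python
from h import *
np.set_printoptions(precision=4,suppress=True)
p,Rm=pose(); T=p+.025*Rm[:,2]; print('tip',inh(T),monitor.read_state()['ft_force'], R.from_matrix(Rm).as_quat())
im,W=cloud('wrist'); cv2.imwrite('pics/w2.png',im)
Rt=Rtool(YAW,20); plan(hol(.066,0,.054)-.025*Rt[:,2],Rt,3)
```

```text
tip [0.0727 0.0023 0.0647] [-1.4638  0.1659  0.2496] [-0.1527  0.9725 -0.027  -0.1739]
1 [0.0011, -0.0007, 0.0049] [-0.03, -0.04, 0.1]
2 [0.001, -0.0007, 0.0049] [-0.02, -0.03, 0.11]
3 [0.0011, -0.0007, 0.0049] [-0.03, -0.04, 0.1]
```

View pics/w2.png

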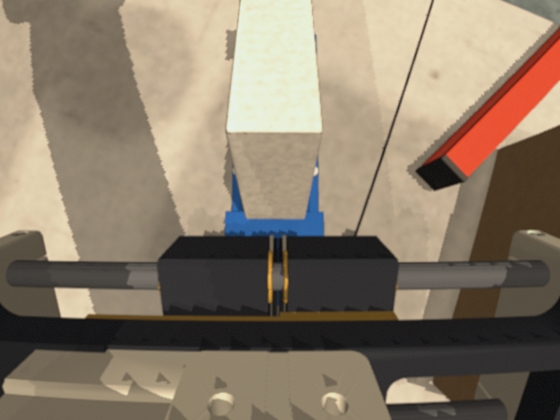

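The end face spans columns 230–320 and the closed fingers at column 278 are in line with it. I'll lower the fingers and close in on the face.

Emit:
apply_moves([
  {"linear": [0.001, -0.0007, 0.005], "twist": [0, 0, 0.1], "grip": 1},
  {"linear": [0.001, -0.0007, 0.005], "twist": [0, 0, 0.1], "grip": 1},
  {"linear": [0, 0, 0.002], "twist": [0, 0, 0.1], "grip": 1},
  {"linear": [0.003, 0, 0.001], "twist": [0, 0, 0], "grip": 1},
  {"linear": [0.003, 0, 0.001], "twist": [0, 0, 0], "grip": 1},
  {"linear": [0, 0, 0], "twist": [0, 0, 0], "grip": 1},
])

```text
time_s: 3.03
position: [0.5596, 0.1893, 0.0808]
orientation: [-0.171, -0.149, 0.974, -0.027]
ft_force: [0.3, 0.6, -0.6]
finger_gap: 0.0004
gripper_force: 0.0
```

```bash
cat > t.py <<'E'
from h import *
np.set_printoptions(precision=4,suppress=True)
p,Rm=pose(); T=p+.025*Rm[:,2]; s=monitor.read_state(); print('tip',inh(T),'F hol',HR.T@np.array(s['ft_force']),s['time_s'])
E
python3 t.py
```

```text
tip [ 0.0627 -0.0006  0.0573] F hol [ 0.463   0.4742 -0.6445] 3.0333
```

Emit:
apply_moves([
  {"linear": [0.0019, 0, 0.001], "twist": [0, 0, 0], "grip": 1},
  {"linear": [0.0019, 0, 0.001], "twist": [0, 0, 0], "grip": 1},
  {"linear": [0.0019, 0, 0.0007], "twist": [0, 0, 0], "grip": 1},
  {"linear": [0, 0, 0], "twist": [0, 0, 0], "grip": 1},
])

```text
time_s: 3.37
position: [0.5537, 0.1875, 0.0796]
orientation: [-0.171, -0.149, 0.973, -0.027]
ft_force: [-0.1, -0.5, 0.8]
finger_gap: 0.0001
gripper_force: 0.1
```

```bash
python3 t.py
```

```text
tip [ 0.0565 -0.0005  0.0561] F hol [-0.2439 -0.4668  0.7826] 3.3667
```

Emit:
apply_moves([
  {"linear": [0.0019, 0, 0.0007], "twist": [0, 0, 0], "grip": 1},
  {"linear": [0.0019, 0, 0.0007], "twist": [0, 0, 0], "grip": 1},
  {"linear": [0, 0, 0], "twist": [0, 0, 0], "grip": 1},
])

```text
time_s: 3.62
position: [0.5499, 0.1863, 0.0795]
orientation: [-0.171, -0.149, 0.973, -0.027]
ft_force: [0.4, -0.5, -0.6]
finger_gap: 0.0009
gripper_force: 0.2
```

```bash
cat >> t.py <<'E'
import sys
im,W=cloud(sys.argv[1] if len(sys.argv)>1 else 'top'); hsv=cv2.cvtColor(im,cv2.COLOR_BGR2HSV)
L=(W-HO)@HR; m=(abs(L[...,1])<.012)&(L[...,0]>-.08)&(L[...,0]<.035)&(L[...,2]>.06)&(hsv[...,1]<90)
for x in np.arange(-.08,.035,.015):
    k=m&(abs(L[...,0]-x)<.0075); print(round(x,3),k.sum(),np.median(L[k][:,2]) if k.any() else None)
E
python3 t.py
```

```text
tip [ 0.0525 -0.0005  0.056 ] F hol [ 0.2154 -0.608  -0.5841] 3.6167
-0.08 0 None
-0.065 0 None
-0.05 2 0.6080151801517051
-0.035 9 0.6057944473357607
-0.02 22 0.5971047140196469
-0.005 34 0.586389836919596
0.01 47 0.5765118361657425
0.025 57 0.5690783652435509
```

Emit:
apply_moves([
  {"linear": [0.0019, 0, 0.0007], "twist": [0, 0, 0], "grip": 1},
  {"linear": [0.0019, 0, 0.0007], "twist": [0, 0, 0], "grip": 1},
  {"linear": [0, 0, 0], "twist": [0, 0, 0], "grip": 1},
])

```text
time_s: 3.92
position: [0.5459, 0.185, 0.0795]
orientation: [-0.171, -0.149, 0.973, -0.027]
ft_force: [0.6, -0.0, -0.9]
finger_gap: 0.0005
gripper_force: 0.4
```

```bash
sed -i 's/>.06)&(hsv/>.06)\&(L[...,2]<.2)\&(hsv/' t.py; python3 t.py wrist
```

```text
tip [ 0.0483 -0.0005  0.056 ] F hol [ 0.5865 -0.1903 -0.8917] 3.9167
-0.08 585 0.08894811159491342
-0.065 1232 0.08972909644628965
-0.05 1304 0.09072816554731042
-0.035 1420 0.09172747709896498
-0.02 1520 0.0927611716965873
-0.005 1626 0.09372719136948993
0.01 1722 0.09477520865972927
0.025 1814 0.09578356196619633
```

The carton is now almost flat, at about 4°, with the finger still against it. I'll back the finger off.

Emit:
apply_moves([
  {"linear": [-0.0056, 0, -0.0021], "twist": [0, 0, 0], "grip": 1},
  {"linear": [-0.0075, 0, -0.0027], "twist": [0, 0, 0], "grip": 1},
  {"linear": [-0.0094, 0, -0.0034], "twist": [0, 0, 0], "grip": 1},
  {"linear": [0, 0, 0], "twist": [0, 0, 0], "grip": 1},
])

```text
time_s: 4.3
position: [0.5713, 0.193, 0.0796]
orientation: [-0.17, -0.149, 0.974, -0.027]
ft_force: [0.2, -0.3, -0.0]
finger_gap: 0.0006
gripper_force: 0.0
```

```bash
cat >> t.py <<'E'
cv2.imwrite('pics/w3.png',im)
k=m&(L[...,2]<.1); print('top z range x',np.percentile(L[(abs(L[...,1])<.012)&(abs(L[...,2]-.089)<.008)&(hsv[...,1]<90)][:,0],[0.5,99.5]))
E
python3 t.py wrist
```

```text
tip [ 0.0751 -0.0005  0.056 ] F hol [ 0.1098 -0.3357 -0.0336] 4.3
-0.08 0 None
-0.065 0 None
-0.05 949 0.088633846689471
-0.035 1295 0.08867172188842024
-0.02 1371 0.08865008786488847
-0.005 1424 0.08868721717102315
0.01 1508 0.08866145126520544
0.025 1559 0.08864532830143743
top z range x [-0.0534  0.0963]
```

View pics/w3.png

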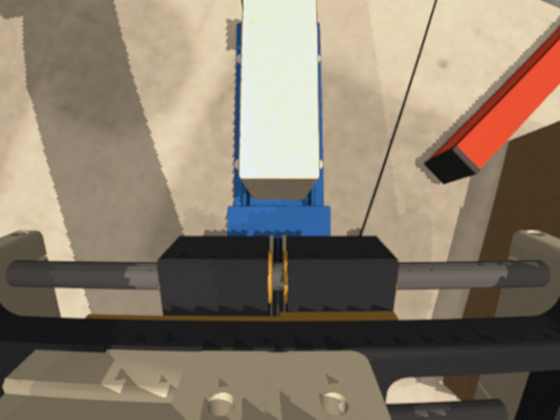

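The carton is flat, with its top at z = 0.0887. Next I'll rise, straighten the tool, open the gripper and measure from above.

Run:
```python
from h import *
p,Rm=pose(); b=p+[0,0,.08]; plan(b,Rm,2); plan(hol(-.013,0,.23),Rtool(YAW),6,(b,Rm))
```

```text
1 [0.0136, -0.0001, -0.0376] [0.0, 0.0, 0.0]
2 [0.0136, -0.0, -0.0376] [0.0, 0.0, 0.0]
1 [0.019, 0.0, -0.0056] [-0.01, -3.32, -0.01]
2 [0.0186, 0.0001, -0.0068] [-0.02, -3.31, -0.02]
3 [0.0182, 0.0, -0.0078] [-0.01, -3.32, -0.01]
4 [0.0177, 0.0001, -0.0088] [-0.01, -3.32, -0.01]
5 [0.0171, 0.0001, -0.0099] [-0.02, -3.32, -0.01]
6 [0.0166, 0.0, -0.0108] [-0.01, -3.31, -0.02]
```

Emit:
apply_moves([
  {"linear": [0.0136, 0, -0.0376], "twist": [0, 0, 0], "grip": 1},
  {"linear": [0.0136, 0, -0.0376], "twist": [0, 0, 0], "grip": 1},
  {"linear": [0.019, 0, -0.0056], "twist": [0, -3.32, 0], "grip": 0},
  {"linear": [0.0186, 0, -0.0068], "twist": [0, -3.32, 0], "grip": 0},
  {"linear": [0.0182, 0, -0.0078], "twist": [0, -3.32, 0], "grip": 0},
  {"linear": [0.0177, 0, -0.0088], "twist": [0, -3.32, 0], "grip": 0},
  {"linear": [0.0171, 0, -0.0099], "twist": [0, -3.32, 0], "grip": 0},
  {"linear": [0.0166, 0, -0.0108], "twist": [0, -3.31, 0], "grip": 0},
])

```text
time_s: 5.02
position: [0.4771, 0.1636, 0.2308]
orientation: [0.001, -0.152, 0.988, -0.001]
ft_force: [-0.3, 0.2, 0.7]
finger_gap: 0.0362
gripper_force: 0.0
```

Emit:
apply_moves([
  {"linear": [0, 0, 0], "twist": [0, 0, 0], "grip": 0},
  {"linear": [0, 0, 0], "twist": [0, 0, 0], "grip": 0},
  {"linear": [0, 0, 0], "twist": [0, 0, 0], "grip": 0},
  {"linear": [0, 0, 0], "twist": [0, 0, 0], "grip": 0},
])

```text
time_s: 5.35
position: [0.4789, 0.1642, 0.2299]
orientation: [-0.001, -0.152, 0.988, -0.001]
ft_force: [0.3, -0.4, 0.4]
finger_gap: 0.0624
gripper_force: 0.0
```

Run:
```python
from h import *
np.set_printoptions(precision=4,suppress=True)
p,Rm=pose(); print(inh(p),monitor.read_state()['finger_gap'])
im,W=cloud('wrist'); cv2.imwrite('pics/w4.png',im); hsv=cv2.cvtColor(im,cv2.COLOR_BGR2HSV)
L=(W-HO)@HR; near=(abs(L[...,1])<.06)&(abs(L[...,0])<.13)
blue=near&(hsv[...,0]>100)&(hsv[...,0]<125)&(hsv[...,1]>120)
def rect(m,n):
    r=cv2.minAreaRect(L[m][:,:2].astype(np.float32)); print(n,m.sum(),np.median(L[m][:,2]),cv2.boxPoints(r).round(4).tolist())
rect(near&~blue&(abs(L[...,2]-.0887)<.004),'carton')
rect(blue&(abs(L[...,2]-.043)<.004),'deck'); rect(blue&(abs(L[...,2]-.098)<.004),'lip');
```

```text
[-0.0133 -0.0002  0.2299] 0.06242590387533885
carton 5072 0.08878716452136315 [[-0.08060000091791153, -0.018300000578165054], [0.038100000470876694, -0.01860000006854534], [0.03819999843835831, 0.01979999989271164], [-0.08049999922513962, 0.02019999921321869]]
deck 538 0.04256731023355685 [[0.04699999839067459, -0.030799999833106995], [0.10559999942779541, -0.030899999663233757], [0.10570000112056732, 0.031199999153614044], [0.0471000000834465, 0.03139999881386757]]
lip 1818 0.09771839935786858 [[-0.10840000212192535, -0.024299999698996544], [-0.08219999819993973, -0.024299999698996544], [-0.08219999819993973, 0.02419999986886978], [-0.10840000212192535, 0.02419999986886978]]
```

View pics/w4.png

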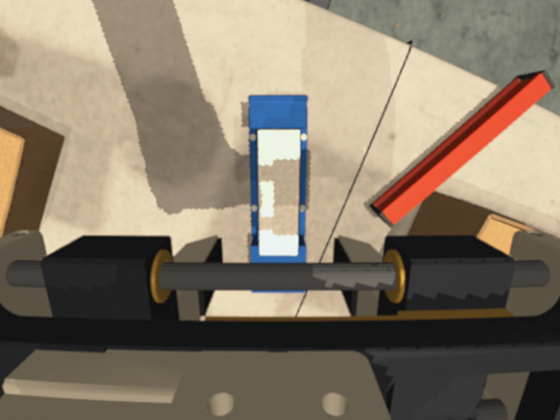

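The carton's top runs from (280,130) to (278,255) in the picture, with its centre at holder x = -0.0215 and y = +0.0007. Its front end is barely behind the lip edge. I'll grasp it at the centre, draw it back 5 mm, then lift.

Run:
```python
from h import *
plan(hol(-.021,.0007,.070),Rtool(YAW),5)
```

```text
1 [0.0015, 0.0002, 0.0319] [-0.01, -0.02, -0.01]
2 [0.0015, 0.0002, 0.032] [-0.02, -0.02, -0.01]
3 [0.0015, 0.0002, 0.0319] [-0.01, -0.03, -0.02]
4 [0.0015, 0.0002, 0.0319] [-0.02, -0.02, -0.01]
5 [0.0015, 0.0002, 0.0319] [-0.01, -0.02, -0.01]
```

Emit:
apply_moves([
  {"linear": [0.004, 0.0005, 0], "twist": [0, 0, 0], "grip": 0},
  {"linear": [0.0037, 0.0004, 0.02], "twist": [0, 0, 0], "grip": 0},
  {"linear": [0, 0, 0.03], "twist": [0, 0, 0], "grip": 0},
  {"linear": [0, 0, 0.03], "twist": [0, 0, 0], "grip": 0},
  {"linear": [0, 0, 0.03], "twist": [0, 0, 0], "grip": 0},
  {"linear": [0, 0, 0.03], "twist": [0, 0, 0], "grip": 0},
  {"linear": [0, 0, 0.02], "twist": [0, 0, 0], "grip": 0},
  {"linear": [0, 0, 0], "twist": [0, 0, 0], "grip": 0},
])

```text
time_s: 6.07
position: [0.4671, 0.1612, 0.0656]
orientation: [-0.005, -0.152, 0.988, -0.001]
ft_force: [0.1, -0.9, -0.4]
finger_gap: 0.0915
gripper_force: 0.0
```

Emit:
apply_moves([
  {"linear": [0, 0, 0], "twist": [0, 0, 0], "grip": 1},
  {"linear": [0, 0, 0], "twist": [0, 0, 0], "grip": 1},
  {"linear": [0, 0, 0], "twist": [0, 0, 0], "grip": 1},
  {"linear": [0, 0, 0], "twist": [0, 0, 0], "grip": 1},
  {"linear": [0, 0, 0], "twist": [0, 0, 0], "grip": 1},
  {"linear": [0, 0, 0], "twist": [0, 0, 0], "grip": 1},
  {"linear": [0, 0, 0], "twist": [0, 0, 0], "grip": 1},
  {"linear": [0, 0, 0], "twist": [0, 0, 0], "grip": 1},
])

```text
time_s: 6.73
position: [0.4707, 0.1622, 0.0706]
orientation: [0.0, -0.152, 0.988, -0.001]
ft_force: [0.8, 0.5, -0.6]
finger_gap: 0.043
gripper_force: 0.0
```

```bash
python3 -c "
from h import *
p,Rm=pose();s=monitor.read_state();print(inh(p),HR.T@np.array(s['ft_force']),s['finger_gap'],s['gripper_force'],s['time_s'])"
```

```text
[-0.02171058  0.00038033  0.07056355] [ 0.94047013  0.21440268 -0.56758298] 0.043040811662267434 0.0 6.7333
```

Emit:
apply_moves([
  {"linear": [0, 0, 0], "twist": [0, 0, 0], "grip": 1},
  {"linear": [0, 0, 0], "twist": [0, 0, 0], "grip": 1},
  {"linear": [0, 0, 0], "twist": [0, 0, 0], "grip": 1},
  {"linear": [0, 0, 0], "twist": [0, 0, 0], "grip": 1},
  {"linear": [0, 0, 0], "twist": [0, 0, 0], "grip": 1},
])

```text
time_s: 7.15
position: [0.4706, 0.1622, 0.0704]
orientation: [-0.0, -0.152, 0.988, -0.001]
ft_force: [-1.2, -0.6, 4.2]
finger_gap: 0.0378
gripper_force: 30.0
```

Emit:
apply_moves([
  {"linear": [-0.001, 0, 0], "twist": [0, 0, 0], "grip": 1},
  {"linear": [-0.002, 0, 0], "twist": [0, 0, 0], "grip": 1},
  {"linear": [-0.002, 0, 0], "twist": [0, 0, 0], "grip": 1},
  {"linear": [0, 0, 0], "twist": [0, 0, 0], "grip": 1},
  {"linear": [0, 0, 0], "twist": [0, 0, 0], "grip": 1},
])

```text
time_s: 7.57
position: [0.4745, 0.1635, 0.0704]
orientation: [-0.001, -0.152, 0.988, -0.001]
ft_force: [-4.5, -1.3, 8.0]
finger_gap: 0.038
gripper_force: 30.0
```

```bash
python3 -c "
from h import *
p,Rm=pose();s=monitor.read_state();print(inh(p),HR.T@np.array(s['ft_force']),s['finger_gap'],s['gripper_force'],s['time_s'])
im,W=cloud('wrist'); hsv=cv2.cvtColor(im,cv2.COLOR_BGR2HSV); L=(W-HO)@HR
m=(abs(L[...,1])<.02)&(abs(L[...,2]-.0887)<.004)&(hsv[...,1]<90)&(L[...,0]<-.02); print(m.sum(),np.percentile(L[m][:,0],[0,.5,2,50]))
print(np.percentile(L[m][:,1],[2,98]))"
```

```text
[-0.01769217  0.0004193   0.07040633] [-4.7383673   0.09559307  8.02308771] 0.03798977047211569 29.991554617881775 7.5667
10596 [-0.07716188 -0.0769802  -0.07639569 -0.05631972]
[-0.01735284  0.01886244]
```

The front end is now at -77 mm, 5 mm clear of the lip. Lifting straight up.

Emit:
apply_moves([
  {"linear": [0, 0, -0.003], "twist": [0, 0, 0], "grip": 1},
  {"linear": [0, 0, -0.005], "twist": [0, 0, 0], "grip": 1},
  {"linear": [0, 0, -0.01], "twist": [0, 0, 0], "grip": 1},
  {"linear": [0, 0, 0], "twist": [0, 0, 0], "grip": 1},
])

```text
time_s: 7.95
position: [0.4763, 0.1643, 0.0898]
orientation: [0.001, -0.152, 0.988, -0.001]
ft_force: [1.7, -0.2, -2.1]
finger_gap: 0.0378
gripper_force: 30.0
```

Emit:
apply_moves([
  {"linear": [0, 0, -0.015], "twist": [0, 0, 0], "grip": 1},
  {"linear": [0, 0, -0.02], "twist": [0, 0, 0], "grip": 1},
  {"linear": [0, 0, -0.025], "twist": [0, 0, 0], "grip": 1},
  {"linear": [0, 0, -0.025], "twist": [0, 0, 0], "grip": 1},
  {"linear": [0, 0, -0.025], "twist": [0, 0, 0], "grip": 1},
  {"linear": [0, 0, -0.02], "twist": [0, 0, 0], "grip": 1},
  {"linear": [0, 0, 0], "twist": [0, 0, 0], "grip": 1},
])

```text
time_s: 8.53
position: [0.478, 0.1652, 0.2227]
orientation: [0.004, -0.152, 0.988, -0.0]
ft_force: [-0.2, -0.0, -1.4]
finger_gap: 0.0379
gripper_force: 30.0
```

Run:
```python
from h import *
np.set_printoptions(precision=4,suppress=True)
p,Rm=pose(); s=monitor.read_state(); print(inh(p),s['ft_force'],s['finger_gap'],s['time_s'])
im,W=cloud('wrist'); cv2.imwrite('pics/w5.png',im)
# carton top relative to TCP
L=(W-p)@Rm; m=(L[...,2]<-.005)&(L[...,2]>-.04)&(abs(L[...,1])<.03)&(L[...,0]>0.02); print(m.sum(),np.percentile(L[m][:,0],[50,99]),np.percentile(L[m],[2,50,98],axis=0))
# bin from the first top picture, rim only, edges by rectangle on inner floor
T=np.load('top0.npy'); b=np.zeros(T.shape[:2],bool); b[165:240,295:375]=1
Q=T[b&(abs(T[...,2]-.032)<.006)]; r=cv2.minAreaRect(Q[:,:2].astype(np.float32)); print('floor',len(Q),np.median(Q,0),r)
Q=T[b&(abs(T[...,2]-.069)<.006)]; r=cv2.minAreaRect(Q[:,:2].astype(np.float32)); print('rim',len(Q),r,cv2.boxPoints(r))
```

```text
[-0.0139  0.001   0.2227] [-0.2187 -0.0242 -1.4009] 0.0379117163720998 8.5333
9579 [0.0413 0.0593] [[ 0.0209 -0.0178 -0.0195]
 [ 0.0413  0.0004 -0.0183]
 [ 0.0591  0.0185 -0.0161]]
floor 2605 [ 0.5519 -0.1948  0.0337] ((0.5498020648956299, -0.19262859225273132), (0.16908176243305206, 0.13552772998809814), 81.03386688232422)
rim 407 ((0.5560369491577148, -0.1933513879776001), (0.1750679612159729, 0.14760994911193848), 81.4170150756836) [[ 0.47   -0.2689]
 [ 0.616  -0.2909]
 [ 0.6421 -0.1178]
 [ 0.4961 -0.0958]]
```

```bash
python3 -c "
from h import *
plan(np.array([.553,-.193,.25]),Rtool(-8.8),14)"
```

```text
1 [0.0025, -0.026, -0.0021] [-0.0, 0.02, 1.87]
2 [0.0016, -0.0261, -0.002] [-0.01, 0.02, 1.88]
3 [0.0008, -0.0261, -0.0021] [-0.0, 0.02, 1.87]
4 [-0.0001, -0.0261, -0.0021] [-0.0, 0.02, 1.88]
5 [-0.001, -0.0261, -0.002] [-0.01, 0.02, 1.87]
6 [-0.0018, -0.0261, -0.0021] [-0.0, 0.02, 1.88]
7 [-0.0026, -0.0259, -0.0021] [-0.0, 0.03, 1.87]
8 [-0.0035, -0.0259, -0.002] [-0.01, 0.02, 1.88]
9 [-0.0044, -0.0258, -0.0021] [-0.0, 0.02, 1.87]
10 [-0.0051, -0.0256, -0.0021] [-0.0, 0.02, 1.88]
11 [-0.006, -0.0254, -0.0021] [-0.01, 0.02, 1.87]
12 [-0.0069, -0.0252, -0.0021] [-0.0, 0.02, 1.88]
13 [-0.0076, -0.025, -0.002] [-0.0, 0.02, 1.87]
14 [-0.0085, -0.0247, -0.0021] [-0.01, 0.02, 1.87]
```

Emit:
apply_moves([
  {"linear": [0.0025, -0.026, -0.002], "twist": [0, 0, 1.87], "grip": 1},
  {"linear": [0.0016, -0.026, -0.002], "twist": [0, 0, 1.87], "grip": 1},
  {"linear": [0.0008, -0.026, -0.002], "twist": [0, 0, 1.87], "grip": 1},
  {"linear": [0, -0.026, -0.002], "twist": [0, 0, 1.87], "grip": 1},
  {"linear": [-0.001, -0.026, -0.002], "twist": [0, 0, 1.87], "grip": 1},
  {"linear": [-0.0018, -0.026, -0.002], "twist": [0, 0, 1.87], "grip": 1},
  {"linear": [-0.0026, -0.026, -0.002], "twist": [0, 0, 1.87], "grip": 1},
  {"linear": [-0.0035, -0.026, -0.002], "twist": [0, 0, 1.87], "grip": 1},
])

```text
time_s: 9.25
position: [0.5178, -0.0413, 0.2331]
orientation: [-0.001, -0.021, 1.0, -0.001]
ft_force: [0.1, 0.3, -1.6]
finger_gap: 0.038
gripper_force: 30.0
```

Emit:
apply_moves([
  {"linear": [-0.0044, -0.026, -0.002], "twist": [0, 0, 1.88], "grip": 1},
  {"linear": [-0.0051, -0.0256, -0.002], "twist": [0, 0, 1.88], "grip": 1},
  {"linear": [-0.006, -0.0254, -0.002], "twist": [0, 0, 1.88], "grip": 1},
  {"linear": [-0.0069, -0.0252, -0.002], "twist": [0, 0, 1.88], "grip": 1},
  {"linear": [-0.0076, -0.025, -0.002], "twist": [0, 0, 1.88], "grip": 1},
  {"linear": [-0.0085, -0.0247, -0.002], "twist": [0, 0, 1.88], "grip": 1},
  {"linear": [0, 0, 0], "twist": [0, 0, 0], "grip": 1},
  {"linear": [0, 0, 0], "twist": [0, 0, 0], "grip": 1},
])

```text
time_s: 9.92
position: [0.5503, -0.1955, 0.245]
orientation: [-0.001, 0.078, 0.997, -0.001]
ft_force: [-0.1, -0.0, -1.8]
finger_gap: 0.0379
gripper_force: 30.0
```

Run:
```python
from h import *
np.set_printoptions(precision=4,suppress=True)
p,Rm=pose(); print(p,Rm)
im,W=cloud('wrist'); cv2.imwrite('pics/w6.png',im); np.save('w6.npy',W)
L=(W-p)@Rm; m=(L[...,2]<-.005)&(L[...,2]>-.04)&(abs(L[...,1])<.03)&(L[...,0]>0.02); print('carton',np.percentile(L[m],[2,50,98],axis=0))
m=(abs(W[...,2]-.070)<.005)&(np.hypot(W[...,0]-.55,W[...,1]+.19)<.13); Q=W[m]
r=cv2.minAreaRect(Q[:,:2].astype(np.float32)); print('rim',len(Q),np.median(Q[:,2]),r,cv2.boxPoints(r))
```

```text
[ 0.5503 -0.1955  0.245 ] [[-0.9877  0.1564 -0.003 ]
 [ 0.1564  0.9877 -0.002 ]
 [ 0.0026 -0.0025 -1.    ]]
carton [[ 0.0209 -0.0176 -0.0195]
 [ 0.0413  0.0006 -0.0182]
 [ 0.0593  0.0187 -0.016 ]]
rim 1155 0.067031033557447 ((0.5386516451835632, -0.18969540297985077), (0.17553023993968964, 0.11098919808864594), 81.05030822753906) [[ 0.4702 -0.2678]
 [ 0.5798 -0.285 ]
 [ 0.6071 -0.1116]
 [ 0.4975 -0.0944]]
```

View pics/w6.png

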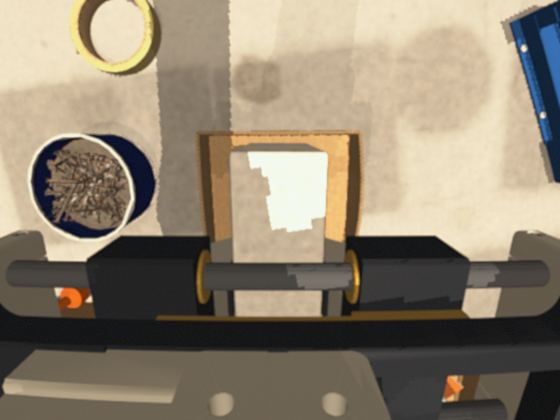

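The carton hangs centred over the bin. The bin's rim spans columns 198–360 with its near edge at row 133. I'll move about 5 mm ahead and lower.

```bash
python3 -c "
from h import *
plan(np.array([.555,-.193,.107]),Rtool(-8.95),6)"
```

```text
1 [-0.0008, 0.0002, 0.023] [-0.01, -0.03, 0.02]
2 [-0.0008, 0.0003, 0.023] [-0.02, -0.03, 0.01]
3 [-0.0008, 0.0002, 0.023] [-0.01, -0.02, 0.02]
4 [-0.0008, 0.0002, 0.0231] [-0.01, -0.03, 0.02]
5 [-0.0007, 0.0002, 0.023] [-0.01, -0.03, 0.02]
6 [-0.0008, 0.0003, 0.023] [-0.02, -0.03, 0.01]
```

Emit:
apply_moves([
  {"linear": [-0.0044, 0.0014, 0], "twist": [0, 0, 0], "grip": 1},
  {"linear": [0, 0, 0.03], "twist": [0, 0, 0], "grip": 1},
  {"linear": [0, 0, 0.03], "twist": [0, 0, 0], "grip": 1},
  {"linear": [0, 0, 0], "twist": [0, 0, 0], "grip": 1},
  {"linear": [0, 0, 0], "twist": [0, 0, 0], "grip": 1},
])

```text
time_s: 10.38
position: [0.5546, -0.1909, 0.1852]
orientation: [-0.003, 0.076, 0.997, -0.0]
ft_force: [-0.5, -0.1, -1.2]
finger_gap: 0.0377
gripper_force: 30.0
```

```bash
python3 -c "
from h import *
print(pose()[0]); plan(np.array([.555,-.193,.107]),Rtool(-8.95),4)"
```

```text
[ 0.55460279 -0.19094024  0.18518164]
1 [-0.0003, -0.0005, 0.0195] [-0.01, -0.07, 0.07]
2 [-0.0002, -0.0005, 0.0196] [-0.01, -0.07, 0.07]
3 [-0.0002, -0.0004, 0.0195] [-0.01, -0.07, 0.08]
4 [-0.0003, -0.0005, 0.0196] [-0.01, -0.07, 0.07]
```

Emit:
apply_moves([
  {"linear": [-0.0003, -0.0005, 0.02], "twist": [0, 0, 0.1], "grip": 1},
  {"linear": [-0.0003, -0.0005, 0.02], "twist": [0, 0, 0.1], "grip": 1},
  {"linear": [0, -0.0005, 0.02], "twist": [0, 0, 0.1], "grip": 1},
  {"linear": [0, 0, 0.012], "twist": [0, 0, 0], "grip": 1},
  {"linear": [0, 0, 0.004], "twist": [0, 0, 0], "grip": 1},
  {"linear": [0, 0, 0], "twist": [0, 0, 0], "grip": 1},
  {"linear": [0, 0, 0], "twist": [0, 0, 0], "grip": 1},
])

```text
time_s: 10.97
position: [0.5573, -0.1946, 0.1122]
orientation: [0.001, 0.079, 0.997, -0.001]
ft_force: [-0.1, -0.9, -1.6]
finger_gap: 0.0377
gripper_force: 30.0
```

Emit:
apply_moves([
  {"linear": [0, 0, 0.002], "twist": [0, 0, 0], "grip": 1},
  {"linear": [0, 0, 0.002], "twist": [0, 0, 0], "grip": 1},
  {"linear": [0, 0, 0.001], "twist": [0, 0, 0], "grip": 1},
  {"linear": [0, 0, 0], "twist": [0, 0, 0], "grip": 1},
])

```text
time_s: 11.3
position: [0.5563, -0.1947, 0.1061]
orientation: [0.0, 0.079, 0.997, -0.001]
ft_force: [0.5, 0.4, -0.6]
finger_gap: 0.0377
gripper_force: 30.0
```

Emit:
apply_moves([
  {"linear": [0, 0, 0.002], "twist": [0, 0, 0], "grip": 1},
  {"linear": [0, 0, 0.002], "twist": [0, 0, 0], "grip": 1},
  {"linear": [0, 0, 0], "twist": [0, 0, 0], "grip": 1},
])

```text
time_s: 11.55
position: [0.5559, -0.1945, 0.1014]
orientation: [-0.0, 0.079, 0.997, -0.001]
ft_force: [-0.1, 0.7, -1.6]
finger_gap: 0.0382
gripper_force: 30.0
```

Emit:
apply_moves([
  {"linear": [0, 0, 0.001], "twist": [0, 0, 0], "grip": 1},
  {"linear": [0, 0, 0.001], "twist": [0, 0, 0], "grip": 1},
  {"linear": [0, 0, 0], "twist": [0, 0, 0], "grip": 1},
])

```text
time_s: 11.8
position: [0.5563, -0.1947, 0.1001]
orientation: [-0.0, 0.079, 0.997, -0.001]
ft_force: [-0.8, -0.4, 1.6]
finger_gap: 0.0374
gripper_force: 30.0
```

Contact with the bin floor: the force has changed sign. Releasing.

Emit:
apply_moves([
  {"linear": [0, 0, 0], "twist": [0, 0, 0], "grip": 0.3},
  {"linear": [0, 0, 0], "twist": [0, 0, 0], "grip": 0.3},
  {"linear": [0, 0, 0], "twist": [0, 0, 0], "grip": 0.2},
  {"linear": [0, 0, 0], "twist": [0, 0, 0], "grip": 0.2},
  {"linear": [0, 0, 0], "twist": [0, 0, 0], "grip": 0.2},
  {"linear": [0, 0, 0], "twist": [0, 0, 0], "grip": 0.2},
])

```text
time_s: 12.3
position: [0.5563, -0.1946, 0.0999]
orientation: [-0.0, 0.079, 0.997, -0.001]
ft_force: [-0.2, 0.1, 0.1]
finger_gap: 0.0719
gripper_force: 0.0
```

Emit:
apply_moves([
  {"linear": [0, 0, -0.005], "twist": [0, 0, 0], "grip": 0.2},
  {"linear": [0, 0, -0.015], "twist": [0, 0, 0], "grip": 0.2},
  {"linear": [0, 0, -0.03], "twist": [0, 0, 0], "grip": 0.2},
  {"linear": [0, 0, -0.03], "twist": [0, 0, 0], "grip": 0.2},
  {"linear": [0, 0, -0.03], "twist": [0, 0, 0], "grip": 0.2},
  {"linear": [0, 0, -0.03], "twist": [0, 0, 0], "grip": 0.2},
  {"linear": [0, 0, -0.02], "twist": [0, 0, 0], "grip": 0.2},
  {"linear": [0, 0, 0], "twist": [0, 0, 0], "grip": 0.2},
])

```text
time_s: 12.97
position: [0.5592, -0.1952, 0.2659]
orientation: [0.005, 0.079, 0.997, -0.002]
ft_force: [-0.0, 0.4, 1.2]
finger_gap: 0.0735
gripper_force: 0.0
```

Run:
```python
from h import *
np.set_printoptions(precision=4,suppress=True)
im,W=cloud('wrist'); cv2.imwrite('pics/w7.png',im)
m=(abs(W[...,2]-.117)<.012)&(np.hypot(W[...,0]-.556,W[...,1]+.194)<.1); Q=W[m]
print(monitor.read_state()['finger_gap'],len(Q),np.percentile(Q[:,2],[2,50,98]),cv2.minAreaRect(Q[:,:2].astype(np.float32)))
```

```text
0.07319653805767119 4883 [0.1167 0.1184 0.1198] ((0.5566926598548889, -0.19404813647270203), (0.03868132829666138, 0.11939309537410736), 80.74938201904297)
```

View pics/w7.png

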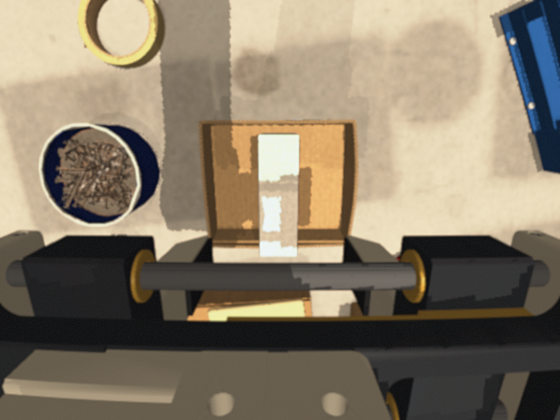

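The carton stands upright in the bin, with its top from (279,135) to (278,255) in the picture. Its top is level at z = 0.118, about 0.085 above the bin floor, and the gripper is clear.

```bash
python3 -c "
from station import finish_job
print(finish_job())"
```

```text
the job is handed in; nothing more can be done
None
```

The carton was eased off the step, drawn back 5 mm to clear the lip, lifted straight out and stood on its narrow side in the bin; the job is handed in at about 13 s, with no bystander touched.

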